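Fit the splined lever to the bottle clamp

TASK

The bench clamp that holds the perfume bottles has lost its lever. Take the longer lever, the one whose hub has the cross-shaped splined hole, turn it so that its slots line up with the four ribs of the clamp's upright shaft, and thread it on until the hub sits flat and fully home on the round collar, then let go. Any of the four positions that fit will do; leave the shorter round-holed lever where it lies.

Things in the scene. Friction and masses are not known exactly. Their poses are not given: they have to be found in the camera images.
- lever_hole (a point): The lever to fit: loose, flat on the table, knob up, about 250 g, hub-heavy (centre of mass 20 mm from the hole). Point: centre of the hole, 11 mm above the underside; z up, x along the arm. Steel hub, 62 mm diameter, 22 mm high; through hole is a cross of two slots along x and y, each 16 mm wide, about 50 mm long. Arm runs to x = 150 mm.
- lever_grip (a point): Good place to grip that lever, 55 mm along x from its hole, same axes: middle of the straight aluminium arm, 14 mm wide, 16 mm high, underside flush with the hub's; the point is half-way up, 8 mm above the underside. Pinch the 14 mm width from above, firmly (about 40 N). A black knob, 22 mm diameter, stands up to 44 mm above the underside 83 mm further out.
- shaft_seat (a point): Clamp's upright splined shaft, rigid and locked. Point: on its axis, at the top of the 68 mm wide round collar on which the hub must rest, 68 mm above the table; z up, x and y along the ribs. Four ribs in a cross, 6 mm thick, reach 16 mm from the axis and 28 mm above the collar; a 12 mm wide nose ends 35 mm above it. The rest of the grey clamp lies below the collar.
- spare_hole (a point): The other lever, loose, not wanted: shorter (arm to x = 112 mm), smaller hub 44 mm in diameter with a plain round 20 mm hole, otherwise alike. Point: centre of its hole, half-way up the 22 mm hub; x along its arm.
Not all that is in view belongs to the job. Leave any blue look-alike of the part that bears lever_hole alone.

How it is judged (in metres and radians):
At the end, for the whole second after the job is handed in: The cross-holed lever is on the splined shaft, knob up: hole centre within 12 mm of the shaft's axis and 7 to 15 mm above the collar (11 mm when the hub rests on it), tilted less than 0.1 rad, at rest and released; the round-holed lever is within 30 mm of where it lay (horizontal distance between lever_hole and shaft_seat below 0.012 m and z of lever_hole in the frame of shaft_seat between 0.007 and 0.015 m and angle between lever_hole's own z axis and vertical below 0.1 rad and linear speed of lever below 0.02 m/s and distance of spare_hole from where it was at the start of the episode below 0.03 m); the robot touches nothing.
It fails at once if the round-holed lever is shoved or picked up (moved more than 30 mm) (distance of spare_hole from where it was at the start of the episode above 0.03 m).
It also fails if it takes over 42 s, if anything falls off the work surface, if the arm or the gripper's body presses on something with over 40 N, if the wrist force passes 120 N, or if a joint passes its speed limit or range.

ROBOT

A 6-joint arm with a two-finger parallel gripper is mounted at the origin on the work surface. World frame = base frame: x ahead of the robot, y to its left, z up, the work surface at z = 0. Lengths are in mm, angles in rad, forces in N, time in s.
With the tool pointing down it reaches from about 350 to 850 mm from the base axis. Payload 8.1 kg.
Tool frame: the origin (TCP) lies midway between the tips of the shut fingers; the grasp point (between the pads) lies 19 mm behind it; z points along the fingers, y is the line along which they close (so a half turn about z gives the same grasp; the last joint's range is limited). The gripper opens to 93 mm and grips with 3 to 60 N. Pads are 15 mm wide; open, the fingers measure 128 mm over their backs; the gripper's body (75 mm by 188 mm) begins 65 mm behind the grasp point.
Start: joints at [1.176, 0.13, 1.488, -0, 1.523, -0.085], TCP at [182.899, 571.448, 218.635] pointing down, gripper open.
Joint ranges: [-2.96, 2.96], [-0.89, 2.26], [0.02, 2.5], [-1.34, 4.48], [0, 2.73], [-2.66, 2.66]. Speed limits (rad/s): [2.39, 2.39, 2.79, 3.14, 3.14, 3.14].

INTERFACE

Orientations are given as a rotation vector (axis times angle).
In Python, from station import status, read_camera, get_calibration, arm, spot_in, cut_out gives the robot as it stands.
- The arm moves only by the tool drive_tool, never from a script. Its argument "deltas" is a list of rows, each a list of 2 entries, a list of its own where there are three numbers: the shift along the tool's x, y, z in cm, then the turn, a rotation vector about the tool's x, y, z in degrees. A call has 1 to 20 rows; each row shifts and turns the commanded pose from where the row before left it, along the tool's axes as they then stand; what a row does not reach is not made up. A row lasts 1/12 s, in which the tool goes at most 41.7 mm and 7.16 degrees, less where a joint would pass 70% of its speed; a pose out of reach is approached as far as the arm can. A call is refused whole if a number of a shift passes 4.17 or a number of a turn 7.16, either way. A call with a gripper value outside its range is refused whole. "jaw" is the closure, from -1 (fully open) to 1 (shut), so that 0 is half open, set as the call begins (left out, the last holds). The fingers move at their own pace and stop on an object; the grip force is fixed at half the most. Time passes only in rows, so rows that do not move let the fingers close. It gives the time, the measured TCP pose, the force, the opening and the grip force at its end, in the units of the state.
- status.sense(): the state, without advancing time (a new reading comes with each control period).
- read_camera(name): name is "scene" or "side" or "wrist"; returns the picture (400x640x3 uint8, red, green, blue); there is no depth.
- get_calibration(name): a dict with "intrinsics" (3x3 intrinsics, pixels), "k1" (the pictures are not rectified: a ray, as slopes to the right and down, at radius r is drawn at 1 + k1 r^2 times it, then the intrinsics apply), "extrinsics" (4x4, takes a point from camera to world coordinates); the wrist camera has in their place "T_tool_cam" (4x4, takes a point from camera to tool coordinates, whose origin is the TCP and whose axes are the flange's). Camera axes: x right, y down, z forward; pixel columns grow to the right and rows downward; lengths in mm; the calibration is good to about 2 mm. A picture is of the moment at which its call begins: read the wrist's pose just before it. get_calibration takes no time and is no camera call.
- arm.job_done(): hands the job in; it is judged then, once.
Trained networks look in the newest picture that a camera, given by its name, has taken for a name from the list of things; names that differ only in an ending like _2 or _b are one class to them, and where a whole thing is asked for, a point or a joint stands for the part that bears it (a point fixed in the world has none). Each returns a list of dicts, best first, with "confidence" (0 to 1); they miss things now and then, are a little off and sometimes report something else, mostly with a low value. They report only what shows in the picture. A call takes as long as a camera call. They do not tell look-alikes from the thing itself.
- spot_in(query, camera): "xy" ([column, row] as shares, 0 to 1, of the picture: columns of its width, rows of its height, amid what is visible of it).
- cut_out(query, camera): "region" (400x640 bool, what is visible of it) and "xy" ([column, row] as shares, 0 to 1, of the picture: columns of its width, rows of its height, amid what is visible of it).
The state is a dict: "time": time; "qpos": joint angles; "joint_velocities": joint speeds; "tau": joint torques, N m; "tcp_pos": TCP position; "ee_rot": TCP orientation; "wrist_force": force on the tool from outside, world axes, zero at the start; "wrist_torque": the same for the moment, N m; "width": finger opening in mm; "finger_force": force on a finger pad.
Only numpy, scipy, OpenCV 4.12 (cv2) and the standard library are available. Lean on these libraries where they do the work, as an engineer would, in place of code of your own. Each camera call takes 0.05 s, during which the arm holds its last target. There are 200 camera calls.

## Working session

There is one attempt and no reset: what is moved stays moved. The work goes in short steps, Python scripts to look and compute and a tool call to move; the robot and the scene stay as the last step left them, time stands still between calls to the robot, and variables do not carry over. Pictures are saved under pics/ and viewed, at most 10 in all, crops included, and the job is handed in when it is done.

Besides the shell and the picture viewer there is one more tool, called after "Call:" as a command line: name --argument value ..., lists and objects as JSON in quotes. drive_tool: Moves the arm, as the interface text tells. Its arguments: {"type":"object","properties":{"deltas":{"type":"array"},"jaw":{"type":"number"}},"required":["deltas"]}

```bash
mkdir -p pics; cat > h.py <<'E'
import numpy as np, cv2
from scipy.spatial.transform import Rotation as R
from station import status, read_camera, get_calibration, arm, spot_in, cut_out
def T_wc(cam, s=None):
    c=get_calibration(cam)
    if 'extrinsics' in c: return np.array(c['extrinsics'])
    s=s or status.sense(); T=np.eye(4); T[:3,:3]=R.from_rotvec(s['ee_rot']).as_matrix(); T[:3,3]=s['tcp_pos']
    return T@np.array(c['T_tool_cam'])
def ray(cam,px,T):
    c=get_calibration(cam);K=np.array(c['intrinsics'])
    d=np.array([c['k1'],0,0,0,0],float)
    # distortion: slope*(1+k1 r^2)
    p=cv2.undistortPoints(np.array(px,float).reshape(-1,1,2),K,d).reshape(-1,2)
    v=np.c_[p,np.ones(len(p))]@T[:3,:3].T
    return T[:3,3],v
def at_z(cam,px,z,T):
    o,v=ray(cam,px,T); return o+v*((z-o[2])/v[:,2])[:,None]
def proj(cam,P,T):
    c=get_calibration(cam);Ti=np.linalg.inv(T)
    rv,_=cv2.Rodrigues(Ti[:3,:3])
    return cv2.projectPoints(np.array(P,float).reshape(-1,1,3),rv,Ti[:3,3],np.array(c['intrinsics']),np.array([c['k1'],0,0,0,0],float))[0].reshape(-1,2)
def save(im,n): cv2.imwrite('pics/'+n,im[:,:,::-1])
E
python3 - <<'E'
from h import *
np.set_printoptions(precision=1,suppress=True)
Z={'lever_hole':22,'lever_grip':16,'shaft_seat':68,'spare_hole':22}
for cam in ['scene','side','wrist']:
    T=T_wc(cam); im=read_camera(cam); save(im,cam+'0.png')
    for q in Z:
        for d in spot_in(q,cam)[:3]:
            px=np.array(d['xy'])*[640,400]; print(cam,q,round(d['confidence'],2),px,at_z(cam,[px],Z[q],T)[0])
s=status.sense();print(s['time'],s['width'],R.from_rotvec(s['ee_rot']).as_matrix());print(T_wc('scene')[:3],T_wc('side')[:3])
a=np.hstack([cv2.imread('pics/%s0.png'%c) for c in ['scene','side']])
b=cv2.imread('pics/wrist0.png')
E
```

```text
scene lever_hole 0.88 [271.8 183.1] [297.1 230.   22. ]
scene lever_hole 0.85 [335.6 196.7] [491.4 274.9  22. ]
scene lever_hole 0.83 [238.1 237.3] [339.3   3.9  22. ]
scene lever_grip 0.9 [276.4 184.7] [309.1 236.3  16. ]
scene lever_grip 0.7 [357.3 158.6] [465.2 470.6  16. ]
scene lever_grip 0.68 [236. 237.] [330.1   5.9  16. ]
scene shaft_seat 0.59 [306.8 262.8] [562.8  -7.7  68. ]
scene spare_hole 0.96 [212.6 342.8] [ 478.  -280.5   22. ]
side lever_hole 0.79 [298.5 227. ] [477.9 299.4  22. ]
side lever_hole 0.62 [359.8 219. ] [293.7 236.   22. ]
side lever_hole 0.62 [292.5 357.1] [408.5 728.3  22. ]
side lever_grip 0.87 [357.6 177.5] [318.6   7.9  16. ]
side lever_grip 0.73 [299.  274.4] [441.6 479.8  16. ]
side lever_grip 0.67 [358.7 220.3] [296.8 236.   16. ]
side shaft_seat 0.7 [292.7 159.5] [555.6   1.8  68. ]
side spare_hole 0.66 [322.4 135. ] [ 487.  -262.6   22. ]
wrist lever_hole 0.74 [192.3 379.2] [422.3 308.6  22. ]
wrist lever_hole 0.74 [148.3 266.3] [234.  332.2  22. ]
wrist lever_hole 0.7 [464.9 269.5] [362.7 720.8  22. ]
wrist lever_grip 0.73 [467.9 267.4] [365.2 727.2  16. ]
wrist lever_grip 0.71 [152.4 265.6] [236.7 333.7  16. ]
wrist lever_grip 0.59 [191.5 384. ] [435.9 298.4  16. ]
0.75 92.8308534312245 [[-1.   0.3 -0. ]
 [ 0.3  1.  -0. ]
 [ 0.  -0.  -1. ]]
[[   0.9    0.3   -0.4  949.7]
 [   0.5   -0.6    0.6 -633.6]
 [   0.    -0.7   -0.7 1003.9]] [[  -1.    -0.1    0.1  267.2]
 [  -0.2    0.6   -0.8 1179.1]
 [  -0.    -0.8   -0.6  868.7]]
```

View pics/scene0.png

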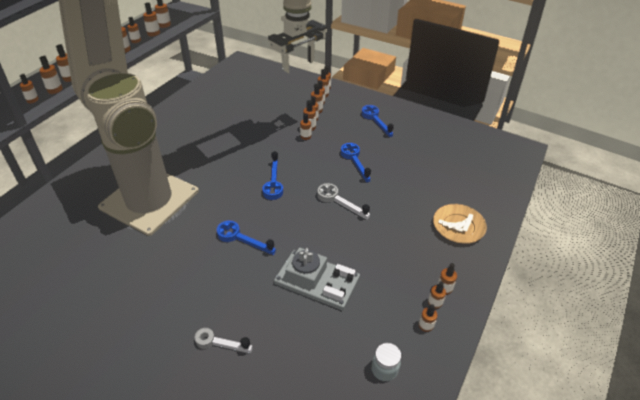

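View pics/side0.png

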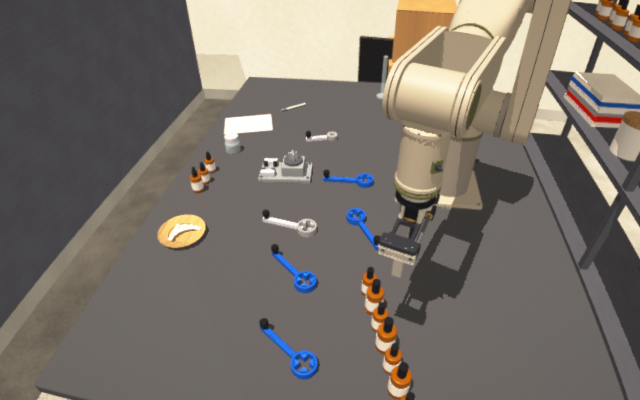

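The scene picture shows the grey cross-holed lever with its hub at (328,192) and knob at (365,211). The round-holed one is at (205,338) and the shaft at (306,258). The four blue levers are decoys. In the side picture the grey hub is at (306,228) and the knob at (266,214).

```bash
python3 - <<'E'
from h import *
np.set_printoptions(precision=1,suppress=True)
def tri(a,b):
    A=np.zeros((3,3));B=np.zeros(3)
    for cam,p in (('scene',a),('side',b)):
        o,v=ray(cam,[p],T_wc(cam));v=v[0]/np.linalg.norm(v[0]);M=np.eye(3)-np.outer(v,v);A+=M;B+=M@o
    return np.linalg.solve(A,B)
print('hub',tri((328,191.5),(306,228)),at_z('scene',[(328,191.5)],22,T_wc('scene')),at_z('side',[(306,228)],22,T_wc('side')))
print('knob',tri((366,209),(265.5,213)),at_z('scene',[(366,209)],44,T_wc('scene')),at_z('side',[(265.5,213)],44,T_wc('side')))
print('shaft',tri((306,253),(292.5,153)),'collar',tri((306,262),(292.5,159)))
c=get_calibration('wrist');print(np.array(c['T_tool_cam']),c['intrinsics'],c['k1'])
s=status.sense();print(s['tcp_pos'],R.from_rotvec(s['ee_rot']).as_matrix())
ims=[]
for cam,x,y in (('scene',306,258),('side',292,165)):
    im=cv2.imread(f'pics/{cam}0.png')[y-40:y+40,x-50:x+50];ims.append(cv2.resize(im,None,fx=4,fy=4,interpolation=2))
cv2.imwrite('pics/crop1.png',np.hstack(ims))
E
```

```text
hub [456.5 291.3  13. ] [[461.4 283.   22. ]] [[454.2 300.5  22. ]]
knob [593.1 263.   33.3] [[598.7 253.7  44. ]] [[587.4 274.1  44. ]]
shaft [555.9  -0.5  93.9] collar [558.2  -4.9  65.3]
[[  -0.    -1.    -0.3   77.6]
 [   1.     0.    -0.     1. ]
 [   0.    -0.3    1.  -167.4]
 [   0.     0.     0.     1. ]] [[320.1   0.  313.1]
 [  0.  320.1 196.5]
 [  0.    0.    1. ]] -0.06570805627148103
[182.9 571.4 218.6] [[-1.   0.3 -0. ]
 [ 0.3  1.  -0. ]
 [ 0.  -0.  -1. ]]
```

View pics/crop1.png

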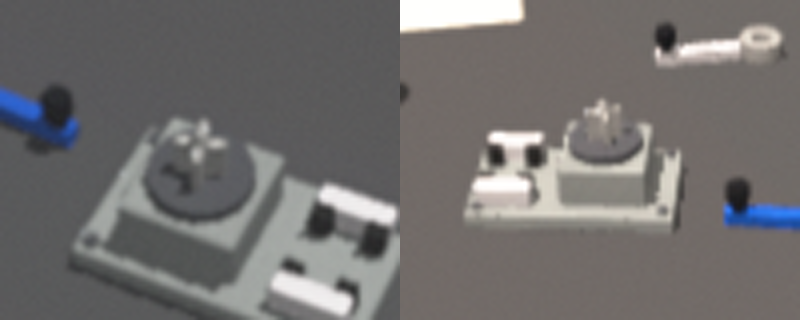

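```bash
cat > go.py <<'E'
from h import *
def plan(xyz,yaw_deg=None):
    s=status.sense();M=R.from_rotvec(s['ee_rot']).as_matrix()
    y=np.degrees(np.arctan2(M[1,0],M[0,0])); turn=0
    if yaw_deg is not None:
        turn=-((yaw_deg-y+180)%360-180); M=(R.from_matrix(M)*R.from_rotvec([0,0,np.radians(turn)])).as_matrix()
    d=M.T@(np.array(xyz)-s['tcp_pos'])/10
    print('yaw now %.2f turn first about z %.2f deg, then shift cm'%(y,turn),d.round(2),'tilt',M[:,2].round(3),'t',s['time'],'q',np.round(s['qpos'],2))
E
python3 -c "
from go import *
plan([557,0,255])"
```

```text
yaw now 162.25 turn first about z 0.00 deg, then shift cm [-53.05 -43.02  -3.64] tilt [-0. -0. -1.] t 0.75 q [ 1.18  0.13  1.49  0.    1.52 -0.09]
```

Call:
drive_tool --deltas '[[[-1.5,-1.2,-0.5],[0,0,0]],[[-2.9,-2.35,-0.5],[0,0,0]],[[-2.9,-2.35,-0.5],[0,0,0]],[[-2.9,-2.35,-0.5],[0,0,0]],[[-2.9,-2.35,-0.5],[0,0,0]],[[-2.9,-2.35,-0.5],[0,0,0]],[[-2.9,-2.35,-0.5],[0,0,0]],[[-2.9,-2.35,0],[0,0,0]],[[-2.9,-2.35,0],[0,0,0]],[[-2.9,-2.35,0],[0,0,0]],[[-2.9,-2.35,0],[0,0,0]],[[-2.9,-2.35,0],[0,0,0]],[[-2.9,-2.35,0],[0,0,0]],[[-2.9,-2.35,0],[0,0,0]],[[-2.9,-2.35,0],[0,0,0]],[[-2.9,-2.35,0],[0,0,0]],[[-2.9,-2.35,0],[0,0,0]],[[-2.9,-2.35,0],[0,0,0]],[[-2.2,-1.8,0],[0,0,0]],[[0,0,0],[0,0,0]]]'

```text
time: 2.42
tcp_pos: [558.5, -3.8, 253.1]
ee_rot: [0.491, 3.103, -0.003]
wrist_force: [0.2, 0.8, -1.4]
width: 92.8
finger_force: 0.0
```

Call:
drive_tool --deltas '[[[0,0,0],[0,0,0]],[[0,0,0],[0,0,0]]]'

```text
time: 2.58
tcp_pos: [556.5, 1.1, 253.5]
ee_rot: [-0.485, -3.103, -0.001]
wrist_force: [0.4, 0.3, -0.5]
width: 93.1
finger_force: 0.0
```

```bash
python3 - <<'E'
from go import *
np.set_printoptions(precision=1,suppress=True)
plan([557,0,255])
T=T_wc('wrist');im=read_camera('wrist');save(im,'w1.png');np.save('w1T.npy',T)
for d in spot_in('shaft_seat','wrist')[:2]:
    px=np.array(d['xy'])*[640,400];print(px,d['confidence'],at_z('wrist',[px],85,T))
p=proj('wrist',[[557,0,68]],T)[0];print(p,T[:3])
x,y=p.astype(int);x0,y0=max(0,x-75),max(0,y-60);print('crop origin',x0,y0)
cv2.imwrite('pics/w1c.png',cv2.resize(im[y0:y0+100,x0:x0+133,::-1],None,fx=6,fy=6,interpolation=2))
E
```

```text
yaw now 162.22 turn first about z 0.00 deg, then shift cm [-0.1 -0.1 -0.1] tilt [-0.  0. -1.] t 2.5833 q [-0.1  0.   1.6  0.   1.6 -1.4]
[309.8 171.8] 0.81 [[548.    1.1  85. ]]
[106.6 173.1] 0.66 [[ 480.2 -212.3   85. ]]
[311.5 176.5] [[  0.3   0.9   0.3 483. ]
 [  1.   -0.3  -0.1  25.7]
 [ -0.    0.3  -1.  420.9]]
crop origin 236 116
```

View pics/w1c.png

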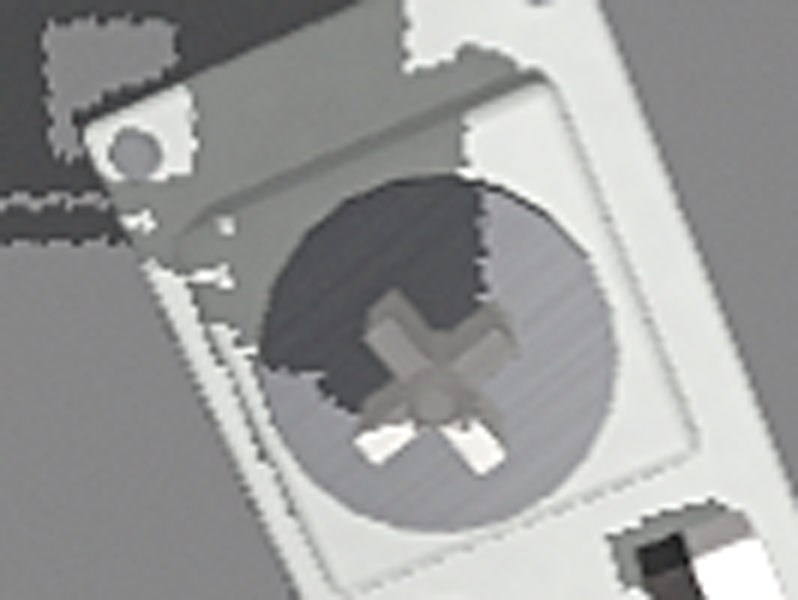

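The picture shows the collar centred at crop (440,353), spanning 262–618 across. The rib-top ends are near (378,325), (488,462), (510,345) and (370,448).

```bash
python3 - <<'E'
from go import *
np.set_printoptions(precision=1,suppress=True)
T=np.load('w1T.npy');f=lambda a:(np.array(a,float)+.5)/6-.5+[236,116]
print('collar',at_z('wrist',f([(440,353),(262,353),(618,353)]),68,T))
e=at_z('wrist',f([(378,325),(488,462),(510,345),(370,448)]),96,T);print('ribs',e,e.mean(0))
for i in (0,2):
    d=e[i+1]-e[i];print(np.linalg.norm(d[:2]),np.degrees(np.arctan2(d[1],d[0]))%90)
print('nose',at_z('wrist',f([(432,405)]),103,T))
# next: view the lever; grip 48 along from hole, yaw -11.6
plan([457+30,291-6,200],168.4)
E
```

```text
collar [[553.8  -2.   68. ]
 [543.6 -33.8  68. ]
 [564.   29.8  68. ]]
ribs [[540.2  -8.5  96. ]
 [569.3   2.2  96. ]
 [550.5  12.1  96. ]
 [560.6 -16.7  96. ]] [555.2  -2.7  96. ]
30.956883531572394 20.083385932122425
30.549354974802895 19.228832523428252
nose [[554.9  -3.4 103. ]]
yaw now 162.32 turn first about z -6.08 deg, then shift cm [12.5 26.3  5.4] tilt [ 0.  0. -1.] t 2.6833 q [-0.1 -0.   1.6  0.   1.6 -1.4]
```

Call:
drive_tool --deltas '[[[0,0,0],[0,0,-6.1]],[[1.25,2.6,0.5],[0,0,0]],[[1.25,2.6,0.5],[0,0,0]],[[1.25,2.6,0.5],[0,0,0]],[[1.25,2.6,0.5],[0,0,0]],[[1.25,2.6,0.5],[0,0,0]],[[1.25,2.6,0.5],[0,0,0]],[[1.25,2.6,0.5],[0,0,0]],[[1.25,2.6,0.6],[0,0,0]],[[1.25,2.6,0.6],[0,0,0]],[[1.25,2.6,0.6],[0,0,0]],[[0,0,0],[0,0,0]],[[0,0,0],[0,0,0]],[[0,0,0],[0,0,0]],[[0,0,0],[0,0,0]]]'

```text
time: 3.93
tcp_pos: [486.9, 280.3, 201.2]
ee_rot: [0.319, 3.125, 0.0]
wrist_force: [0.1, -0.4, 0.1]
width: 92.9
finger_force: 0.0
```

```bash
python3 - <<'E'
from go import *
np.set_printoptions(precision=1,suppress=True)
T=T_wc('wrist');im=read_camera('wrist');save(im,'w2.png');np.save('w2T.npy',T)
for q,z in (('lever_hole',22),('lever_grip',16)):
  for d in spot_in(q,'wrist')[:2]:
    px=np.array(d['xy'])*[640,400];print(q,px,d['confidence'],at_z('wrist',[px],z,T))
print(status.sense()['tcp_pos'])
p=proj('wrist',[[457,291,22],[593,263,33]],T);print(p)
x,y=p.mean(0).astype(int);x0,y0=max(0,x-100),max(0,y-75);print('crop origin',x0,y0)
cv2.imwrite('pics/w2c.png',cv2.resize(im[y0:y0+150,x0:x0+200,::-1],None,fx=4,fy=4,interpolation=2))
E
```

```text
lever_hole [211.6  32. ] 0.9 [[320.7 211.6  22. ]]
lever_hole [479.3 100.7] 0.86 [[441.4 470.7  22. ]]
lever_grip [475.6  98.2] 0.94 [[438.6 469.9  16. ]]
lever_grip [54.3 75.5] 0.86 [[319.5  27.3  16. ]]
[487.3 279.9 201.1]
[[316.3 148.3]
 [316.1 268.5]]
crop origin 216 133
```

View pics/w2c.png

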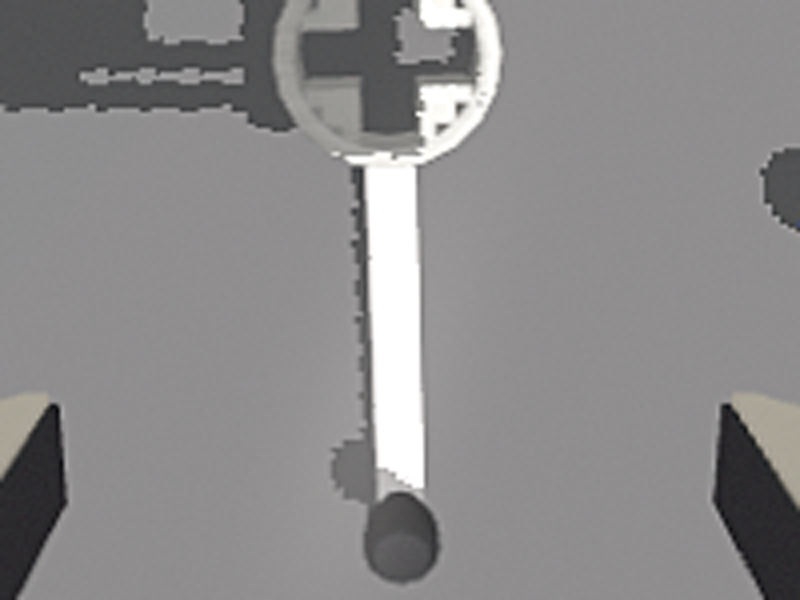

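The picture shows the grey cross lever with its hub centre at crop (389,54). The arm midline runs from (391,170) to (400,480), and the knob is near (402,550).

```bash
python3 - <<'E'
from go import *
np.set_printoptions(precision=2,suppress=True)
T=np.load('w2T.npy');f=lambda a:(np.array(a,float)+.5)/4-.5+[216,133]
h=at_z('wrist',f([(389,55)]),22,T)[0]; a=at_z('wrist',f([(391,170),(400,480),(402,545)]),16,T); k=at_z('wrist',f([(401,548)]),44,T)[0]
print(h,a,k)
print('hub width',np.ptp(at_z('wrist',f([(273,55),(502,55)]),22,T),axis=0))
for v in (a[1]-a[0],a[1]-h,a[0]-h): print(np.degrees(np.arctan2(v[1],v[0])),np.linalg.norm(v[:2]))
v=a[1]-h;v=v[:2]/np.linalg.norm(v[:2]);g=h[:2]+50*v
yaw=np.degrees(np.arctan2(v[1],v[0]));print('g',g,yaw)
plan([*g,60],yaw+180); plan([*g,-11+0],yaw+180)
E
```

```text
[454.23 287.77  22.  ] [[486.71 281.64  16.  ]
 [581.06 264.98  16.  ]
 [602.79 261.18  16.  ]] [588.45 263.56  44.  ]
hub width [12.49 60.57  0.  ]
-10.009208236821609 95.80632506264664
-10.185332250802993 128.85891914695577
-10.695824418004252 33.05435871191868
g [503.44 278.93] -10.185332250802993
yaw now 168.28 turn first about z -1.54 deg, then shift cm [-1.6   0.18 14.11] tilt [ 0.  0. -1.] t 4.0833 q [ 0.43  0.04  1.62 -0.    1.48 -0.94]
yaw now 168.28 turn first about z -1.54 deg, then shift cm [-1.6   0.18 21.21] tilt [ 0.  0. -1.] t 4.0833 q [ 0.43  0.04  1.62 -0.    1.48 -0.94]
```

Call:
drive_tool --deltas '[[[-0.4,0.05,2],[0,0,-1.5]],[[-0.4,0.05,3],[0,0,0]],[[-0.4,0.04,3],[0,0,0]],[[-0.4,0.04,3],[0,0,0]],[[0,0,3],[0,0,0]],[[0,0,2],[0,0,0]],[[0,0,1.5],[0,0,0]],[[0,0,1],[0,0,0]],[[0,0,0.7],[0,0,0]],[[0,0,0.5],[0,0,0]],[[0,0,0],[0,0,0]],[[0,0,0],[0,0,0]],[[0,0,0],[0,0,0]]]'

```text
time: 5.17
tcp_pos: [503.8, 280.0, 4.9]
ee_rot: [0.278, 3.128, 0.002]
wrist_force: [0.5, 0.0, 1.0]
width: 92.8
finger_force: 0.0
```

Call:
drive_tool --deltas '[[[0,0,0],[0,0,0]],[[0,0,0],[0,0,0]],[[0,0,0],[0,0,0]],[[0,0,0],[0,0,0]],[[0,0,0],[0,0,0]],[[0,0,0],[0,0,0]],[[0,0,0],[0,0,0]],[[0,0,0],[0,0,0]],[[0,0,0],[0,0,0]],[[0,0,0],[0,0,0]],[[0,0,0],[0,0,0]],[[0,0,0],[0,0,0]],[[0,0,0],[0,0,0]],[[0,0,0],[0,0,0]],[[0,0,0],[0,0,0]]]' --jaw 1

```text
time: 6.42
tcp_pos: [502.9, 279.4, 3.6]
ee_rot: [-0.278, -3.129, 0.0]
wrist_force: [-0.3, -1.8, 0.5]
width: 13.6
finger_force: 30.0
```

Call:
drive_tool --deltas '[[[0,0,-0.5],[0,0,0]],[[0,0,-1],[0,0,0]],[[0,0,-1.5],[0,0,0]],[[0,0,-2],[0,0,0]],[[0,0,-2],[0,0,0]],[[0,0,-2],[0,0,0]],[[0,0,-2],[0,0,0]],[[0,0,-2],[0,0,0]],[[0,0,-1.5],[0,0,0]],[[0,0,-0.5],[0,0,0]],[[0,0,0],[0,0,0]],[[0,0,0],[0,0,0]],[[0,0,0],[0,0,0]]]'

```text
time: 7.5
tcp_pos: [502.0, 279.2, 152.2]
ee_rot: [-0.278, -3.127, 0.002]
wrist_force: [0.4, -0.1, -2.9]
width: 13.6
finger_force: 30.0
```

```bash
python3 - <<'E'
from go import *
np.set_printoptions(precision=2,suppress=True)
s=status.sense();T=T_wc('wrist');im=read_camera('wrist');save(im,'w3.png');np.save('w3T.npy',T)
print(s['tcp_pos'],s['width'],s['wrist_force'],s['wrist_torque'],s['time'])
M=R.from_rotvec(s['ee_rot']).as_matrix()
# expected hole top centre, rigid with tool since grasp: tool offset
hz=s['tcp_pos'][2]-3.6+22
off=R.from_rotvec([-.278,-3.129,0]).as_matrix().T@(np.array([454.2,287.8,22])-[502.9,279.4,3.6]);print('hole in tool',off)
p=proj('wrist',[s['tcp_pos']+M@off],T)[0];print(p)
x0,y0=int(p[0])-100,max(0,int(p[1])-75);print(x0,y0)
cv2.imwrite('pics/w3c.png',cv2.resize(im[y0:y0+150,x0:x0+200,::-1],None,fx=4,fy=4,interpolation=2))
plan([601.5,13.9,150],199.7)
E
```

```text
[502.04 279.21 152.22] 13.578966605855031 [ 0.4  -0.07 -2.89] [ 0.01 -0.09  0.03] 7.5
hole in tool [ 49.42  -0.32 -18.39]
[310.32 165.98]
210 90
yaw now 169.85 turn first about z -29.85 deg, then shift cm [ -0.43 -28.33   0.2 ] tilt [-0. -0. -1.] t 7.55 q [ 0.42  0.1   1.64  0.    1.4  -0.98]
```

View pics/w3c.png

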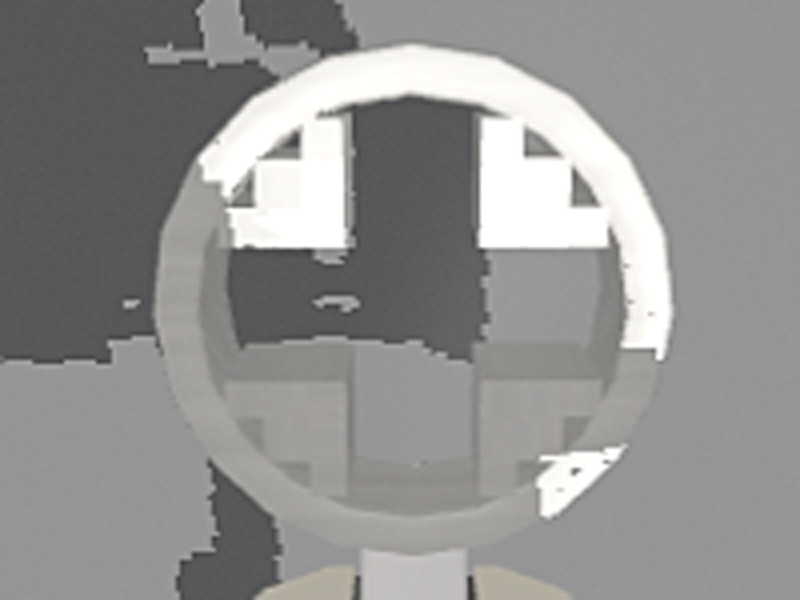

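The hub hangs nearly level in the grip, with slot centre at crop (414,311) against the expected (403,305), so it sits about 1 mm off sideways. Now I'll carry it over the shaft.

Call:
drive_tool --deltas '[[[0,0,0],[0,0,-3]],[[0,0,0],[0,0,-6]],[[0,0,0],[0,0,-6]],[[0,0,0],[0,0,-6]],[[0,0,0],[0,0,-6]],[[-0.4,-1,0],[0,0,-2.9]],[[0,-2.2,0],[0,0,0]],[[0,-3,0],[0,0,0]],[[0,-3,0],[0,0,0]],[[0,-3,0],[0,0,0]],[[0,-3,0],[0,0,0]],[[0,-3,0],[0,0,0]],[[0,-3,0],[0,0,0]],[[0,-3,0],[0,0,0]],[[0,-2.2,0],[0,0,0]],[[0,-1,0],[0,0,0]],[[0,0,0],[0,0,0]],[[0,0,0],[0,0,0]],[[0,0,0],[0,0,0]],[[0,0,0],[0,0,0]]]'

```text
time: 9.22
tcp_pos: [598.3, 24.1, 153.3]
ee_rot: [0.541, -3.094, -0.001]
wrist_force: [-0.7, 0.2, -2.3]
width: 13.9
finger_force: 30.0
```

```bash
python3 - <<'E'
from go import *
im=read_camera('wrist');save(im,'w4.png')
plan([601.8,13.1,125],199.7)
T=T_wc('wrist');print('nose',proj('wrist',[[555,-2.7,103]],T))
s=status.sense();M=R.from_rotvec(s['ee_rot']).as_matrix()
p=proj('wrist',[s['tcp_pos']+M@np.array([49.4,.9,-16.])],T)[0];print('hole',p)
x0,y0=int(p[0])-100,max(0,int(p[1])-75);print(x0,y0)
cv2.imwrite('pics/w4c.png',cv2.resize(im[y0:y0+150,x0:x0+200,::-1],None,fx=4,fy=4,interpolation=2))
E
```

```text
yaw now -160.16 turn first about z 0.14 deg, then shift cm [ 0.05 -1.15  2.85] tilt [-0.  0. -1.] t 9.2667 q [-0.05  0.17  1.57  0.    1.41 -1.96]
nose [[296.28220882 145.66157512]]
hole [313.05782844 164.04375124]
213 89
```

View pics/w4c.png

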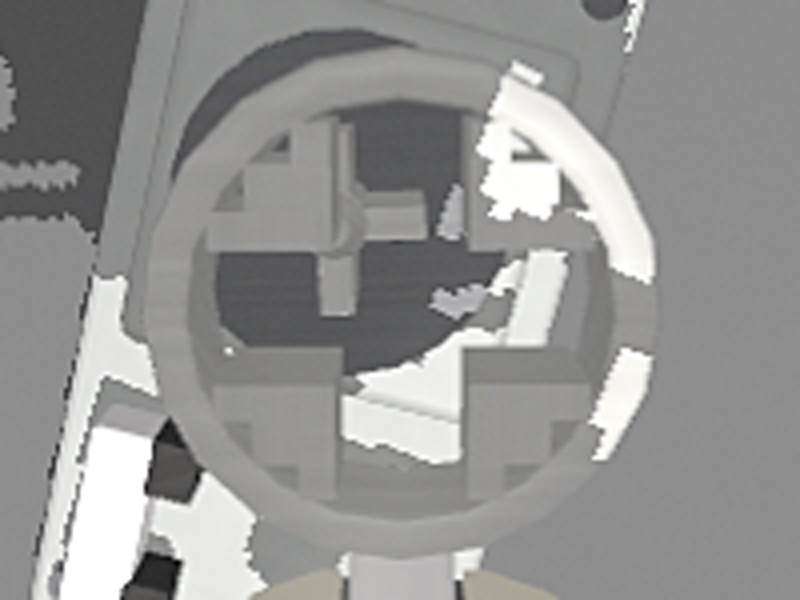

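The slots and ribs are parallel. The nose is at crop (342,225) and the slot centre at (402,314), so about 10 mm remains along tool −y. I'll close that, descend to just above the nose and check.

Call:
drive_tool --deltas '[[[0.05,-0.35,0.3],[0,0,0]],[[0.05,-0.35,0.6],[0,0,0]],[[0.05,-0.35,0.8],[0,0,0]],[[0,0,0.8],[0,0,0]],[[0,0,0.6],[0,0,0]],[[0,0,0.3],[0,0,0]],[[0,0,0],[0,0,0]],[[0,0,0],[0,0,0]],[[0,0,0],[0,0,0]]]'

```text
time: 10.02
tcp_pos: [601.2, 12.3, 120.0]
ee_rot: [-0.539, 3.094, -0.0]
wrist_force: [0.1, -0.1, -1.9]
width: 13.8
finger_force: 30.0
```

```bash
python3 - <<'E'
from go import *
im=read_camera('wrist');save(im,'w5.png')
plan([601.8,13.1,72],199.7)
print(status.sense()['tcp_pos'])
cv2.imwrite('pics/w5c.png',cv2.resize(im[89:239,213:413,::-1],None,fx=4,fy=4,interpolation=2))
E
```

```text
yaw now -160.25 turn first about z 0.05 deg, then shift cm [-0.07  0.06  4.82] tilt [ 0.001 -0.    -1.   ] t 10.0667 q [-0.06  0.2   1.59  0.    1.35 -1.98]
[601.32501004  12.31966525 120.1945893 ]
```

View pics/w5c.png

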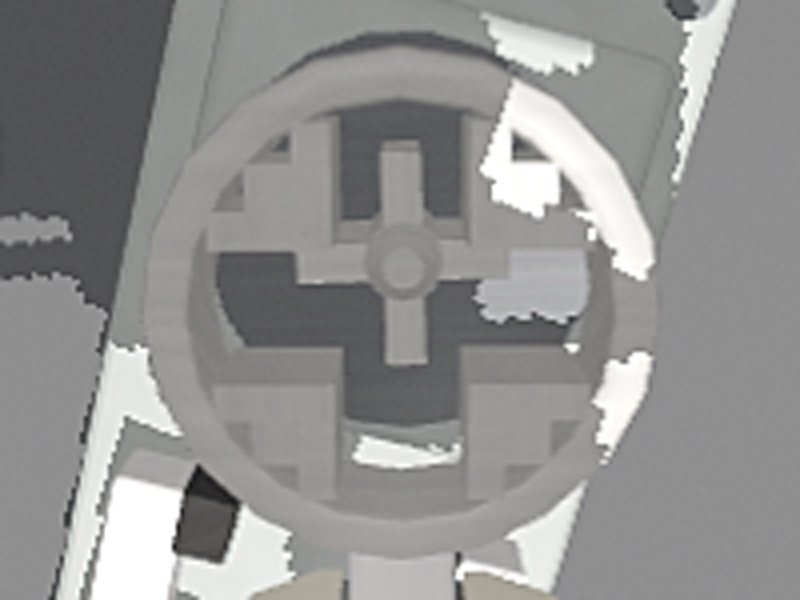

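The cross hole is centred on the shaft sideways, both at column 403. The shaft lies about 1.5 mm further along tool +x. I'll descend with that correction.

Call:
drive_tool --deltas '[[[0.15,0,0.3],[0,0,0]],[[0,0,0.4],[0,0,0]],[[0,0,0.4],[0,0,0]],[[0,0,0.4],[0,0,0]],[[0,0,0.4],[0,0,0]],[[0,0,0.4],[0,0,0]],[[0,0,0.4],[0,0,0]],[[0,0,0.4],[0,0,0]],[[0,0,0.4],[0,0,0]],[[0,0,0.4],[0,0,0]],[[0,0,0.3],[0,0,0]],[[0,0,0],[0,0,0]],[[0,0,0],[0,0,0]],[[0,0,0],[0,0,0]]]'

```text
time: 11.23
tcp_pos: [599.7, 11.7, 77.9]
ee_rot: [-0.539, 3.095, -0.0]
wrist_force: [-0.5, 0.2, -1.9]
width: 13.7
finger_force: 30.0
```

Call:
drive_tool --deltas '[[[0,0,0.1],[0,0,0]],[[0,0,0.1],[0,0,0]],[[0,0,0.1],[0,0,0]],[[0,0,0.1],[0,0,0]],[[0,0,0],[0,0,0]],[[0,0,0],[0,0,0]]]'

```text
time: 11.73
tcp_pos: [599.4, 11.8, 73.5]
ee_rot: [0.539, -3.095, -0.0]
wrist_force: [-0.7, 0.4, -1.8]
width: 13.1
finger_force: 30.0
```

Call:
drive_tool --deltas '[[[0,0,0.1],[0,0,0]],[[0,0,0.1],[0,0,0]],[[0,0,0],[0,0,0]],[[0,0,0],[0,0,0]]]'

```text
time: 12.07
tcp_pos: [599.7, 11.8, 71.7]
ee_rot: [-0.539, 3.095, -0.0]
wrist_force: [0.4, 0.1, -1.5]
width: 13.7
finger_force: 30.0
```

Call:
drive_tool --deltas '[[[0,0,0],[0,0,0]],[[0,0,0],[0,0,0]],[[0,0,0],[0,0,0]],[[0,0,0],[0,0,0]],[[0,0,0],[0,0,0]],[[0,0,0],[0,0,0]],[[0,0,0],[0,0,0]],[[0,0,0],[0,0,0]]]' --jaw -0.2

```text
time: 12.73
tcp_pos: [599.5, 11.8, 71.6]
ee_rot: [0.539, -3.095, 0.0]
wrist_force: [-0.5, 0.2, 1.0]
width: 55.1
finger_force: 0.0
```

Call:
drive_tool --deltas '[[[0,0,-0.5],[0,0,0]],[[0,0,-1],[0,0,0]],[[0,0,-2],[0,0,0]],[[0,0,-2],[0,0,0]],[[0,0,-2],[0,0,0]],[[0,0,-2],[0,0,0]],[[0,0,-2],[0,0,0]],[[0,0,-1],[0,0,0]],[[0,0,0],[0,0,0]],[[0,0,0],[0,0,0]]]'

```text
time: 13.57
tcp_pos: [599.9, 11.7, 197.2]
ee_rot: [-0.539, 3.094, -0.001]
wrist_force: [-0.0, -0.3, -0.4]
width: 55.8
finger_force: 0.0
```

```bash
python3 - <<'E'
from go import *
im=read_camera('wrist');s=status.sense();print(s['tcp_pos'],s['width'])
T=T_wc('wrist');p=proj('wrist',[[555,-2.7,90]],T)[0];print(p)
x0,y0=int(p[0])-70,max(0,int(p[1])-60)
a=cv2.resize(im[y0:y0+150,x0:x0+133,::-1],None,fx=3,fy=3,interpolation=2)
im=read_camera('side');b=cv2.resize(im[110:210,225:350,::-1],None,fx=3.2,fy=3.2,interpolation=2)
h=min(len(a),len(b));cv2.imwrite('pics/w6.png',np.hstack([a[:h],b[:h]]))
E
```

```text
[599.20389819  11.80603294 195.85715024] 55.80007943305681
[313.4243556  141.64940917]
```

View pics/w6.png

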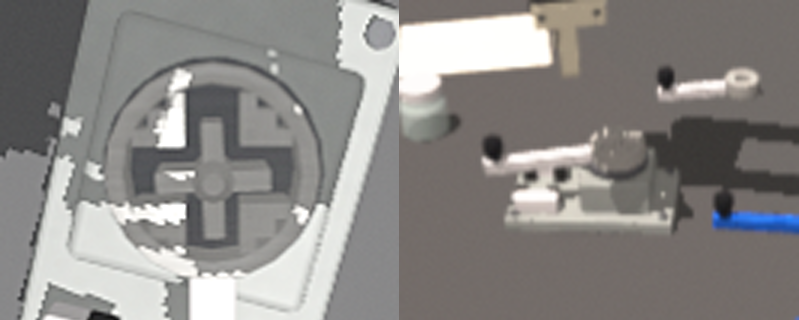

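The left half of the picture shows the hub sitting flat and concentric on the collar, with the ribs at (212,182) inside the slots. The side view on the right shows the lever level and the spare untouched, with the gripper clear.

```bash
python3 -c "
from station import arm; print(arm.job_done())"
```

```text
the job is handed in; nothing more can be done
None
```

I fitted the cross-holed lever on the splined shaft and released it; the last pictures show the hub flat on the collar and the spare lever untouched. I handed the job in at about 14 s, and no verdict came back.

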